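# Float the over-centre roller arm at the index fork

### The job

Take the hand lever of the lock test rig and, working only through it, bring the top-heavy roller arm up off the rubber damper it leans on, so that it floats clear of both dampers with its pointer tip between the two horns of the index fork; keep it floating there for five seconds without a break. Then lay the arm gently over on the other damper, so that it leans to the opposite side from where it began, and let go of the lever with the arm at rest there. Never touch the roller arm, never let it swing or drop fast, and leave the spare parts on the bench alone.

Things in the scene. Friction and masses are not known exactly. Their poses are not given: they have to be found in the camera images.
- rig: Fixed test rig: grey base plate 190 x 300 x 12 mm, upright bronze bearing block (50 x 70, top at 190 mm), and at x = +79 mm an aluminium scale rail along y (290 mm long, top at 285 mm) on two posts. Origin on the bench under the block's centre; x points away from the robot, along the shaft, which runs through the block 150 mm above the bench; y along the scale, z up. Place and yaw vary.
- pivot (a point): Fixed point on the shaft axis in the plane in which the roller arm swings: 50 mm along the rig's +x from its origin, 150 mm above the bench; axes as the rig.
- lever (a joint): Hand lever angle H (rad): 0 upright, positive with its top towards the rig's +y, stops at +-0.6. Steel lever and white nylon cam on the block's near (-x) side; the yoke with two rubber dampers on the far side turns with it as one piece (0.23 kg). Friction 0.15 Nm (1.3 N at the grip): it stays where it is left. It moves the roller arm through a torsion spring, or a damper if the arm lies on one.
- grip (a point): Centre of the lever's black grip sleeve: cylinder 32 mm thick, 54 mm long, parallel to the shaft, free to revolve on its pin, so the tool can keep pointing down. In the rig's frame it is at x = -91, y = 120 sin(H), z = 150 + 120 cos(H) mm; axes turn with the lever. The lever bar is beyond its +x end. Pinch it from above, fingers closing along the rig's y.
- lever_hub (a point): Point at the same place as pivot but turning with the lever: its z axis is midway between the two dampers. The roller arm may lean at most 0.5 rad either way from it, where it meets a damper (tip then at y = +-79 mm in this frame).
- roller_arm: Galvanised arm A rad from vertical (positive to rig +y): bar 14 x 250 mm, a steel roller 52 mm across near each end, pointer on top. Origin on the shaft axis at rig x = 0; z along the arm to the tip. J A'' = G sin(A) - k (A - H) - c (A' - H') with J 0.0081 kg m2, G 0.090 Nm (0.079 to 0.101), k 0.065 Nm/rad, c 0.004 Nm s/rad, all nominal. Gripper must not touch it; never faster than 1 rad/s.
- tip (a point): Pointer tip of the roller arm, 165 mm from the shaft axis, so at y = 165 sin(A) mm in the frame of pivot. At the start the arm lies at rest on the damper on the +y side, A = H + 0.5; it lifts off when the lever is turned down to H of about -0.08 to -0.2. Held balance at angle A needs H = A - G sin(A) / k, on the other side, and is unstable: time constant about 0.6 s.
- nut (a point): Centre of the trim nut on the roller arm, 24 mm across, 128 mm above the shaft axis (arm upright). Nominally 0.06 kg; its true mass, different by up to 15 %, makes the arm more or less top-heavy.
- fork: Dark index fork on the scale rail, 29 mm beyond the pointer's plane (rig x = 79 mm): saddle 52 mm wide with two upright horns 8 mm thick, 38 mm high, 44 mm apart. Origin midway between the horns at their foot, 285 mm above the bench; axes as the rig. Set up to 25 mm to either side of the rig's middle. The tip is between the horns when within 16 mm of the origin along y.
- damper: Spare black rubber damper, spool 52 mm across, 46 mm high, origin under its centre. Bystander on the bench.
- nylon_cam: Spare white nylon cam, flat, about 88 x 68 x 25 mm, origin under its bore. Bystander on the bench.
- bearing_block: Spare bronze bearing block, 50 x 80 x 50 mm, origin under its centre. Bystander on the bench.

How it is judged (in metres and radians):
On the way:
1. the roller arm floats clear of both dampers with its pointer tip between the horns of the fork, for 5 s (y of tip in the frame of fork between -0.016 and 0.016 m and y of tip in the frame of lever_hub between -0.074 and 0.074 m), for 5 s.
At the end, for the whole second after the job is handed in: After 5 s between the horns (tip within 16 mm of the fork's middle, off both dampers) the roller arm lies on the damper on the rig's -y side (over 0.465 rad from the lever, tip over 30 mm to -y of the middle), at rest (under 0.1 rad/s), and the robot has let go (y of tip in the frame of lever_hub below -0.074 m and y of tip in the frame of pivot below -0.03 m and angular speed of roller_arm below 0.1 rad/s); the robot touches nothing.
It fails at once if the roller arm was touched by the robot (contact force between any of the fingers, the arm and roller_arm above 0.5 N).
It fails at once if the roller arm swung, dropped or slammed faster than 1 rad/s (angular speed of roller_arm above 1 rad/s).
It fails at once if a spare part on the bench was moved (distance of any of damper, nylon_cam, bearing_block from where it was at the start of the episode above 0.02 m).
It also fails if it takes over 61 s, if anything falls off the work surface, if the arm or the gripper's body presses on something with over 40 N, if the wrist force passes 120 N, or if a joint passes its speed limit or range.

### The arm

A 6-joint arm with a two-finger parallel gripper is mounted at the origin on the work surface. World frame = base frame: x ahead of the robot, y to its left, z up, the work surface at z = 0. Lengths are in m, angles in degrees, forces in N, time in s.
With the tool pointing down it reaches from about 0.25 to 0.725 m from the base axis. Payload 9.7 kg.
Tool frame: the origin (TCP) lies between the finger pads; the fingertips stand 19 mm ahead of it and the grasp point (between the pads) is the TCP; z points along the fingers, y is the line along which they close (so a half turn about z gives the same grasp; the last joint's range is limited). The gripper opens to 85 mm and grips with 20 to 120 N. Pads are 22 mm wide; open, the fingers measure 114 mm over their backs; the gripper's body (76 mm by 85 mm) begins 54 mm behind the grasp point. The pads swing forward as they close: fully open they stand 13 mm farther back than shut.
Start: joints at [72.479, 4.979, 10.078, 95.1, 0, 90], TCP at [0.166, 0.524, 0.213] pointing down, gripper open.
Joint ranges: [-179.16, 179.16], [-48.56, 103.87], [-65.8, 70.77], [-126.05, 130.52], [-82.76, 87.17], [-180, 180]. Speed limits (degrees/s): [127.2, 127.2, 147.25, 180, 180, 180].

### API

Orientations are given as [roll, pitch, yaw] about the fixed x, y, z axes, in that order (R = Rz(yaw) Ry(pitch) Rx(roll)).
In Python, from workcell import bot gives the robot as it stands. The module is installed in compiled form; this text tells all that it offers.
- The arm moves only by the shell command python3 -m crank 'ROWS' [OPENING] [FORCE]. ROWS is JSON, a list that holds one entry, the list of rows, each a list of 6 numbers: the shift along the world's x, y, z as a fraction of full scale, then the turn, a rotation vector about the world's x, y, z as a fraction of full scale. In form: [[[x, y, z, wx, wy, wz], ...]]. A call has 1 to 20 rows; each row shifts and turns the commanded pose from where the row before left it; what a row does not reach is not made up. Full scale, the value 1, is 20 mm for a shift and 0.12 rad for a turn. A row lasts 1/12 s, in which the tool goes at most 41.7 mm and 7.16 degrees, less where a joint would pass 70% of its speed; a pose out of reach is approached as far as the arm can. A call with a number of a shift or a turn outside -1 to 1 is refused whole. A call with a gripper value outside its range is refused whole. OPENING is the opening, from 0 (shut) to 1 (fully open), set as the call begins (- or left out, the last holds). The fingers move at their own pace and stop on an object; FORCE is the grip in N (left out, the last holds). Time passes only in rows, so rows that do not move let the fingers close. It gives the time, the measured TCP pose, the force, the opening and the grip force at its end, in the units of the state.
- bot.get_obs(): the state, without advancing time (a new reading comes with each control period).
- bot.camera(name): name is "scene" or "top"; returns the picture (384x512x3 uint8, red, green, blue); there is no depth.
- bot.camera_model(name): a dict with "vertical_fov" (degrees; the focal length in pixels is half the picture's height over the tangent of half this angle, whatever the lens; pixels are square), "cx", "cy" (the principal point, pixels), "k1" (the pictures are not rectified: a ray, as slopes to the right and down, at radius r is drawn at 1 + k1 r^2 times it, then the intrinsics apply), "R" (3x3) and "t" (3): a world point X has camera coordinates R X + t. Camera axes: x right, y down, z forward; pixel columns grow to the right and rows downward; lengths in m; the calibration is good to about 2 mm. A picture is of the moment at which its call begins. camera_model takes no time and is no camera call.
- bot.job_done(): hands the job in; it is judged then, once.
The state is a dict: "time": time; "q": joint angles; "qd": joint speeds; "joint_efforts": joint torques, N m; "ee_pos": TCP position; "tcp_rot": TCP orientation; "wrist_force": force on the tool from outside, world axes, zero at the start; "torque": the same for the moment, N m; "opening": finger opening in m; "grasp_force": force on a finger pad.
Only numpy, scipy, OpenCV 4.12 (cv2) and the standard library are available. Lean on these libraries where they do the work, as an engineer would, in place of code of your own. Each camera call takes 0.05 s, during which the arm holds its last target. There are 200 camera calls.

## Working session

There is one attempt and no reset: what is moved stays moved. The work goes in short steps, Python scripts to look and compute and a shell command to move; the robot and the scene stay as the last step left them, time stands still between calls to the robot, and variables do not carry over. Pictures are saved under pics/ and viewed, at most 10 in all, crops included, and the job is handed in when it is done.

```bash
mkdir -p pics
python3 - <<'E'
from workcell import bot
import cv2
print(bot.get_obs())
for n in("scene","top"):
    m=bot.camera_model(n);print(n,m)
    cv2.imwrite(f"pics/{n}0.png",bot.camera(n)[:,:,::-1])
E
```

```text
{'time': 0.0, 'q': array([7.24795847e+01, 5.01027047e+00, 1.00324997e+01, 9.50989383e+01,
       1.17148289e-03, 8.99987083e+01]), 'qd': array([-0.00596252, -0.03807416,  0.08163568, -0.06786762, -0.06395395,
        0.06541859]), 'joint_efforts': array([-2.25040960e-03, -5.20388961e+01,  4.64801967e+01,  1.63585012e-02,
       -8.13389624e-05,  1.46533718e-06]), 'ee_pos': array([0.16549033, 0.52423748, 0.21247354]), 'tcp_rot': array([-1.79923291e+02, -1.17321125e-03,  1.62480875e+02]), 'wrist_force': array([-0.31603708,  0.23443276, -0.31100723]), 'torque': array([-0.02977549, -0.01047592, -0.00126497]), 'grasp_force': 0.0, 'opening': 0.08550906990562328}
scene {'vertical_fov': 45.81574738733845, 'cx': 251.46237880605872, 'cy': 194.33523231537163, 'k1': 0.0076484559463412555, 'R': array([[ 0.57255781,  0.81985523, -0.00386821],
       [ 0.67712458, -0.47552942, -0.56158176],
       [-0.46225519,  0.31891876, -0.82741221]]), 't': array([-0.30871388, -0.25579158,  1.64065932])}
top {'vertical_fov': 48.16332356611818, 'cx': 256.09724284455797, 'cy': 185.07259527798078, 'k1': -0.1135060435067914, 'R': array([[-0.02410379, -0.99970354,  0.00344143],
       [-0.98977748,  0.02338014, -0.14069083],
       [ 0.14056866, -0.00679743, -0.9900476 ]]), 't': array([0.02407919, 0.56549261, 1.53892953])}
```

View pics/scene0.png

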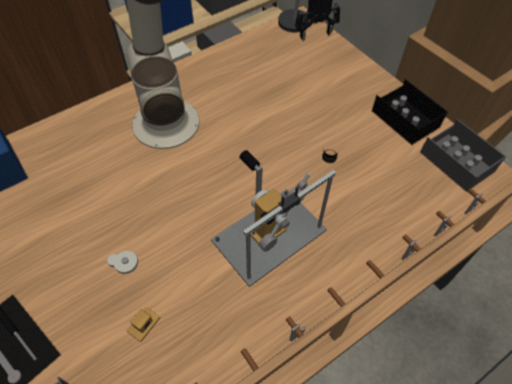

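View pics/top0.png

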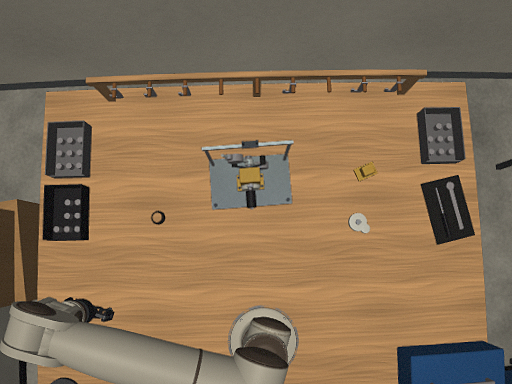

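The scene picture shows the rig from its far side (base plate about (270,240), grip (250,160)). In the top view the plate is about (250,182) and the grip (251,198). The spares are well clear of both. I'll zoom in.

Run:
```python
import cv2,numpy as np
a=cv2.imread("pics/scene0.png")[140:285,205:345]
b=cv2.imread("pics/top0.png")[130:220,195:305]
a=cv2.resize(a,None,fx=4,fy=4,interpolation=cv2.INTER_CUBIC);cv2.imwrite("pics/a.png",a)
b=cv2.resize(b,None,fx=6,fy=6,interpolation=cv2.INTER_CUBIC);cv2.imwrite("pics/b.png",b)
```

```text
(no output)
```

View pics/a.png

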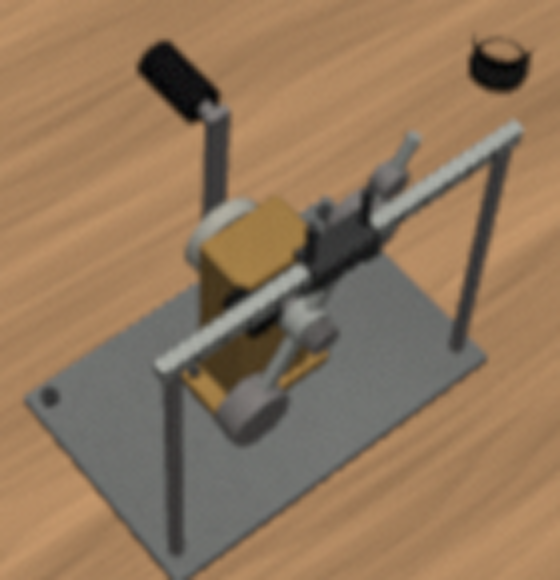

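View pics/b.png

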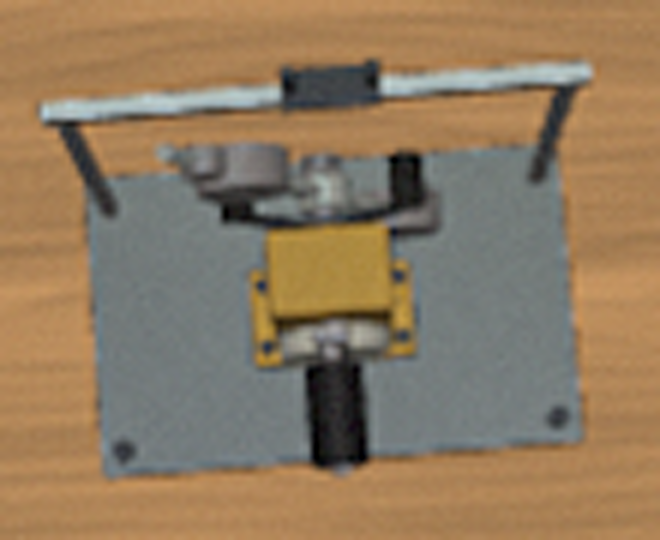

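The crops show the rail ends at about (45,112) and (590,72) in crop b, the fork saddle over x 282–380, and the grip at x 307–367, y 362–465. The plate corners are (105,475) and (582,438) in front. The arm leans to +y (left in the top view). Next I turn these into positions.

```bash
cat > h.py <<'E'
import numpy as np,cv2
from workcell import bot
M={n:bot.camera_model(n) for n in("scene","top")}
def ray(n,u,v):
    m=M[n];f=192/np.tan(np.radians(m["vertical_fov"]/2))
    d=np.array([(u-m["cx"])/f,(v-m["cy"])/f]);p=d.copy()
    for _ in range(20):p=d/(1+m["k1"]*(p@p))
    R=np.array(m["R"]);return -R.T@m["t"],R.T@np.array([*p,1])
def onplane(n,u,v,nrm,c):
    o,d=ray(n,u,v);return o+d*((c-nrm@o)/(nrm@d))
def onz(n,u,v,z):return onplane(n,u,v,np.array([0,0,1.]),z)
def proj(n,X):
    m=M[n];f=192/np.tan(np.radians(m["vertical_fov"]/2));c=np.array(m["R"])@X+m["t"]
    s=c[:2]/c[2];s=s*(1+m["k1"]*(s@s));return s*f+[m["cx"],m["cy"]]
E
python3 - <<'E'
from h import *
B=lambda x,y:((x+.5)/6-.5+195,(y+.5)/6-.5+130)
A=lambda x,y:((x+.5)/4-.5+205,(y+.5)/4-.5+140)
im=cv2.imread("pics/top0.png");hsv=cv2.cvtColor(im,cv2.COLOR_BGR2HSV)
m=np.zeros(im.shape[:2],np.uint8);m[135:158,198:300]=((hsv[...,1]<50)&(hsv[...,2]>150))[135:158,198:300]
ys,xs=np.nonzero(m);P=np.array([onz("top",x,y,.285)for x,y in zip(xs,ys)])
c=np.polyfit(P[:,1],P[:,0],1);print("rail n",len(P),"slope",c,"y range",P[:,1].min(),P[:,1].max())
for nm,pts,z in(("rail",[(45,112),(590,72)],.285),("plate",[(90,178),(555,148),(582,438),(105,475)],.012),("saddle",[(282,88),(380,82)],.285),("horns",[(289,70),(373,66)],.323),("grip",[(337,412),(337,362),(340,465)],.27)):
    Q=np.array([onz("top",*B(*p),z)for p in pts]);print(nm,Q.round(4).tolist(),"mean",Q.mean(0).round(4))
Q=np.array([onz("scene",*A(*p),.285)for p in[(163,365),(515,132)]]);print("rail scene",Q.round(4),Q.mean(0))
print("grip scene",[onz("scene",*A(*p),.27).round(4) for p in[(155,65),(178,80),(203,97)]])
E
```

```text
rail n 221 slope [-0.05423825  0.66172962] y range -0.10742219891398345 0.1795064137294648
rail [[0.652, 0.1792, 0.285], [0.6668, -0.1071, 0.285]] mean [0.6594 0.0361 0.285 ]
plate [[0.6725, 0.1837, 0.012], [0.6849, -0.1097, 0.012], [0.5009, -0.1201, 0.012], [0.4849, 0.1761, 0.012]] mean [0.5858 0.0325 0.012 ]
saddle [[0.6618, 0.0548, 0.285], [0.6638, 0.0033, 0.285]] mean [0.6628 0.0291 0.285 ]
horns [[0.662, 0.0501, 0.323], [0.6631, 0.0072, 0.323]] mean [0.6625 0.0286 0.323 ]
grip [[0.4921, 0.0298, 0.27], [0.5183, 0.0293, 0.27], [0.4644, 0.0289, 0.27]] mean [0.4916 0.0293 0.27  ]
rail scene [[ 0.6666 -0.105   0.285 ]
 [ 0.6552  0.1748  0.285 ]] [0.66092936 0.03489076 0.285     ]
grip scene [array([0.468 , 0.0248, 0.27  ]), array([0.4872, 0.03  , 0.27  ]), array([0.5083, 0.0353, 0.27  ])]
```

```bash
python3 -m crank '[[[0.3,-0.5,1,0,0,0.3],[0.6,-0.9,1,0,0,0.3],[0.6,-0.9,1,0,0,0.3]]]' 1; python3 -c "
from h import *
print(bot.get_obs()['q'].round(1))"
```

```text
time: 0.35
ee_pos: [0.1954, 0.4778, 0.273]
tcp_rot: [-179.9, -0.0, 168.8]
wrist_force: [0.2, 0.1, 0.1]
opening: 0.0852
grasp_force: 0.0
[ 67.8   2.2  14.  101.8  -0.   78.9]
```

Run:
```python
from h import *
O=np.array([.5808,.0318,0]);y=.054;ex=np.array([np.cos(y),np.sin(y),0]);ey=np.array([-np.sin(y),np.cos(y),0]);ez=np.array([0,0,1.])
for n,(x0,y0,s) in {"scene":(205,140,4),"top":(195,130,6)}.items():
  for A in(.5,.52,.54,.2,0,-.2,-.5):
    o=[]
    for r in(.165,.128,-.1):
      u=proj(n,O+.05*ex+.15*ez+r*(np.sin(A)*ey+np.cos(A)*ez));o.append((((u-[x0,y0])*s)).round(0).tolist())
    print(n,A,o)
```

```text
scene 0.5 [[411.0, 136.0], [386.0, 180.0], [246.0, 421.0]]
scene 0.52 [[415.0, 135.0], [388.0, 180.0], [244.0, 421.0]]
scene 0.54 [[418.0, 135.0], [391.0, 179.0], [242.0, 422.0]]
scene 0.2 [[358.0, 157.0], [345.0, 197.0], [276.0, 406.0]]
scene 0 [[317.0, 181.0], [314.0, 215.0], [297.0, 392.0]]
scene -0.2 [[275.0, 212.0], [282.0, 239.0], [318.0, 376.0]]
scene -0.5 [[215.0, 267.0], [237.0, 280.0], [348.0, 348.0]]
top 0.5 [[167.0, 150.0], [205.0, 161.0], [403.0, 215.0]]
top 0.52 [[162.0, 151.0], [201.0, 161.0], [406.0, 214.0]]
top 0.54 [[156.0, 152.0], [197.0, 162.0], [409.0, 214.0]]
top 0.2 [[255.0, 136.0], [271.0, 150.0], [357.0, 221.0]]
top 0 [[319.0, 130.0], [320.0, 145.0], [325.0, 224.0]]
top -0.2 [[382.0, 127.0], [368.0, 143.0], [293.0, 226.0]]
top -0.5 [[471.0, 127.0], [435.0, 143.0], [246.0, 227.0]]
```

```bash
python3 -m crank '[[[0.6,-0.92,0.23,0,0,0.11],[0.6,-0.92,0.23,0,0,0.11],[0.6,-0.92,0.23,0,0,0.11],[0.6,-0.92,0.23,0,0,0.11],[0.6,-0.92,0.23,0,0,0.11],[0.6,-0.92,0.23,0,0,0.11],[0.6,-0.92,0.23,0,0,0.11],[0.6,-0.92,0.23,0,0,0.11],[0.6,-0.92,0.23,0,0,0.11],[0.6,-0.92,0.23,0,0,0.11],[0.6,-0.92,0.23,0,0,0.11],[0.6,-0.92,0.23,0,0,0.11],[0.6,-0.92,0.23,0,0,0.11],[0.6,-0.92,0.23,0,0,0.11],[0.6,-0.92,0.23,0,0,0.11],[0.6,-0.92,0.23,0,0,0.11],[0.6,-0.92,0.23,0,0,0.11],[0.6,-0.92,0.23,0,0,0.11],[0.6,-0.92,0.23,0,0,0.11]]]' 1; python3 -m crank '[[[0.66,-0.99,0,0,0,0],[0.66,-0.99,0,0,0,0],[0.66,-0.99,0,0,0,0],[0.66,-0.99,0,0,0,0],[0.66,-0.99,0,0,0,0],[0,0,0,0,0,0],[0,0,0,0,0,0]]]'
python3 - <<'E'
from h import *
for n,s in(("scene",(140,285,205,345)),("top",(130,220,195,305))):
    im=bot.camera(n)[:,:,::-1];cv2.imwrite(f"pics/{n}1.png",im)
c=lambda n,a,b,l,r,k:cv2.resize(cv2.imread(f"pics/{n}1.png")[a:b,l:r],None,fx=k,fy=k,interpolation=cv2.INTER_CUBIC)
a=c("scene",100,285,205,345,3);b=c("top",130,315,195,325,3)
cv2.imwrite("pics/c1.png",np.hstack([a,b]))
E
```

```text
time: 1.93
ee_pos: [0.424, 0.1278, 0.3606]
tcp_rot: [-180.0, -0.0, -176.9]
wrist_force: [0.7, -0.6, -0.8]
opening: 0.0857
grasp_force: 0.0
time: 2.52
ee_pos: [0.4899, 0.0291, 0.3598]
tcp_rot: [180.0, -0.1, -177.1]
wrist_force: [-0.5, 1.6, 0.2]
opening: 0.0855
grasp_force: 0.0
```

View pics/c1.png

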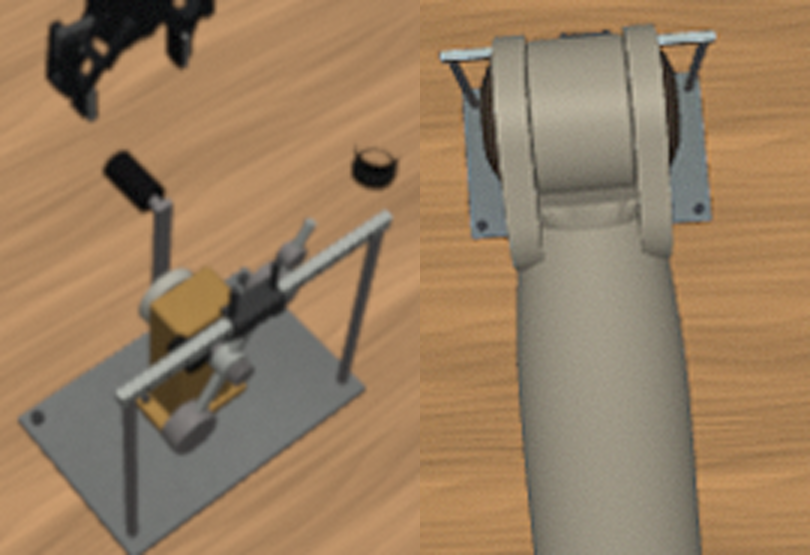

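The scene view is unobstructed, with the gripper over the grip. The top view is blocked by the robot's wrist. I'll descend and pinch.

```bash
python3 -m crank '[[[0,0,-0.92,0,0,0],[0,0,-0.92,0,0,0],[0,0,-0.92,0,0,0],[0,0,-0.92,0,0,0],[0,0,-0.92,0,0,0],[0,0,0,0,0,0],[0,0,0,0,0,0]]]'; python3 -m crank '[[[0,0,0,0,0,0],[0,0,0,0,0,0],[0,0,0,0,0,0],[0,0,0,0,0,0],[0,0,0,0,0,0],[0,0,0,0,0,0],[0,0,0,0,0,0],[0,0,0,0,0,0],[0,0,0,0,0,0],[0,0,0,0,0,0]]]' 0 50
python3 - <<'E'
from h import *
im=bot.camera("scene")[:,:,::-1];cv2.imwrite("pics/scene2.png",im)
cv2.imwrite("pics/c2.png",cv2.resize(im[110:285,205:345],None,fx=3.4,fy=3.4,interpolation=cv2.INTER_CUBIC))
E
```

```text
time: 3.2
ee_pos: [0.4888, 0.0306, 0.2687]
tcp_rot: [180.0, -0.0, -176.9]
wrist_force: [-0.6, -1.0, 0.5]
opening: 0.0857
grasp_force: 0.0
time: 4.03
ee_pos: [0.4896, 0.0299, 0.2686]
tcp_rot: [-180.0, -0.0, -177.0]
wrist_force: [0.8, 1.0, -0.3]
opening: 0.0
grasp_force: 0.0
```

View pics/c2.png

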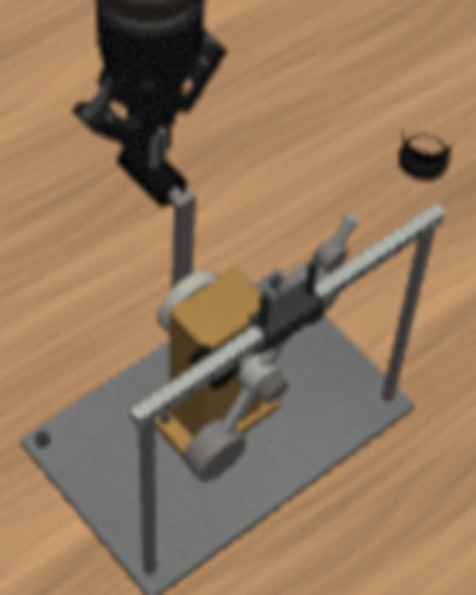

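```bash
python3 - <<'E'
from h import *
o=bot.get_obs();print(o["opening"],o["grasp_force"],o["wrist_force"])
for z in(.2686,.30,.249):print((proj("scene",np.array([.4896,.0299,z]))-[205,110])*3.4)
im=cv2.imread("pics/scene2.png")[135:175,225:275];cv2.imwrite("pics/c3.png",cv2.resize(im,None,fx=12,fy=12,interpolation=cv2.INTER_CUBIC))
E
python3 -m crank '[[[0,0,0,0,0,0],[0,0,0,0,0,0],[0,0,0,0,0,0]]]'
```

```text
0.0001831179459607783 0.0 [-0.118339   -0.69504149  0.38207971]
[151.65328699 171.89273336]
[151.35390129 146.18020328]
[151.83367081 187.38574525]
time: 4.33
ee_pos: [0.4896, 0.0299, 0.2686]
tcp_rot: [180.0, -0.0, -177.0]
wrist_force: [-0.3, 0.6, -0.5]
opening: 0.0003
grasp_force: 0.0
```

View pics/c3.png

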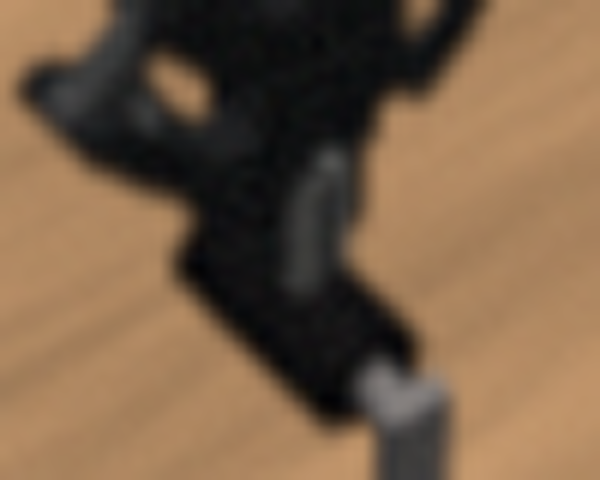

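Run:
```python
from h import *
e=np.array([-np.sin(.054),np.cos(.054),0])
k=np.array([np.cos(np.radians(72.5)),np.sin(np.radians(72.5)),0])
for P,d,n,s in((np.array([.1655,.5242,.2125]),k,"scene0",""),(np.array([.4899,.0291,.3598]),e,"scene1","")):
  for z in(.006,-.03,-.045):
    print(n,z,[proj("scene",P+s*.0425*d+[0,0,-z]).round(1) for s in(-1,1)])
  print("top",[proj("top",P+s*.0425*d-[0,0,.006]).round(1) for s in(-1,1)])
a=cv2.imread("pics/scene0.png")[0:50,285:355];b=cv2.imread("pics/scene1.png")[85:150,215:285]
f=lambda i:cv2.resize(i,None,fx=5.5,fy=5.5,interpolation=cv2.INTER_CUBIC)
cv2.imwrite("pics/c4.png",np.vstack([f(a),f(b)])[:600])
```

```text
scene0 0.006 [array([302.5,  48.5]), array([325.6,  43.6])]
scene0 -0.03 [array([303.5,  39.5]), array([327. ,  34.7])]
scene0 -0.045 [array([303.9,  35.7]), array([327.6,  30.8])]
top [array([112.6, 308.1]), array([ 88.3, 300.1])]
scene1 0.006 [array([235.5, 147.6]), array([262.5, 131.5])]
scene1 -0.03 [array([235. , 137.8]), array([262.7, 121.6])]
scene1 -0.045 [array([234.8, 133.6]), array([262.8, 117.3])]
top [array([265.2, 194.7]), array([236.3, 197. ])]
```

View pics/c4.png

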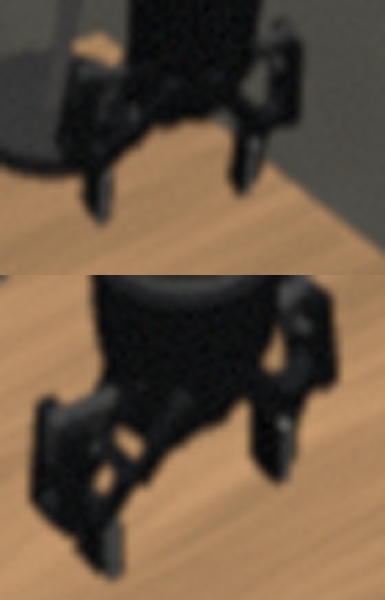

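The fingers shut on air. In both pictures the open fingertips appear about 34 mm higher than the reported TCP implies: tips at (235,139) and (266,122), where z ≈ 0.388. So the true grasp point is about 34 mm above the reported one. I'll open, go lower and pinch again.

```bash
python3 -m crank '[[[0,0,0.2,0,0,0],[0,0,0.2,0,0,0],[0,0,0,0,0,0],[0,0,0,0,0,0],[0,0,0,0,0,0],[0,0,0,0,0,0],[0,0,0,0,0,0],[0,0,0,0,0,0]]]' 1; python3 -m crank '[[[0,0,-0.7,0,0,0],[0,0,-0.7,0,0,0],[0,-0.03,-0.6,0,0,0],[0,0,0,0,0,0]]]'; python3 -m crank '[[[0,0,0,0,0,0],[0,0,0,0,0,0],[0,0,0,0,0,0],[0,0,0,0,0,0],[0,0,0,0,0,0],[0,0,0,0,0,0],[0,0,0,0,0,0]]]' 0 60
python3 - <<'E'
from h import *
im=bot.camera("scene")[:,:,::-1];cv2.imwrite("pics/scene3.png",im)
E
```

```text
time: 5.0
ee_pos: [0.4895, 0.0299, 0.2765]
tcp_rot: [180.0, -0.0, -177.0]
wrist_force: [-0.5, -0.6, 0.5]
opening: 0.0851
grasp_force: 0.0
time: 5.33
ee_pos: [0.4888, 0.0292, 0.2343]
tcp_rot: [-180.0, -0.2, -177.0]
wrist_force: [-0.8, -0.5, -0.7]
opening: 0.0854
grasp_force: 0.0
time: 5.92
ee_pos: [0.4898, 0.0294, 0.2373]
tcp_rot: [180.0, 0.1, -177.0]
wrist_force: [-0.3, 0.9, 6.3]
opening: 0.0302
grasp_force: 59.0
```

Gripped: opening 30 mm, 59 N. Next come the angle measurement, estimator and planner, then a first small lever turn to H = -0.06, still on the damper.

```bash
cat > meas.py <<'E'
from h import *
yw=.054
O=np.array([.5808,.0318,0]);ex=np.array([np.cos(yw),np.sin(yw),0]);ey=np.array([-np.sin(yw),np.cos(yw),0]);ez=np.array([0,0,1.])
PV=O+.05*ex+.15*ez
BG=cv2.imread("pics/scene3.png").astype(float)
def table():
    a=np.zeros((384,512));r=a.copy()
    for v in range(150,260):
        for u in range(230,340):
            p=onplane("scene",u,v,ex,ex@PV)-PV;a[v,u]=np.arctan2(p@ey,p[2]);r[v,u]=np.hypot(p@ey,p[2])
    return a,r
AA,RR=table()
def measA(im,bg=BG,r0=.138,r1=.170,lo=-.75,hi=.47,guess=None,w=.16):
    d=np.abs(im.astype(float)-bg).sum(2);d[d<40]=0
    m=(RR>r0)&(RR<r1)&(AA>lo)&(AA<hi)
    W=d*m
    if W.sum()<150:return None,0
    if guess is None:
        k=np.arange(lo,hi,.01);guess=k[np.argmax([(W*(abs(AA-x)<.06)).sum() for x in k])]
    for _ in range(6):
        s=W*(abs(AA-guess)<.09);
        if s.sum()==0:return None,0
        guess=(s*AA).sum()/s.sum()
    return guess,s.sum()
E
python3 -m crank '[[[0.004,-0.078,0,0,0,0],[0.004,-0.078,0,0,0,0],[0.004,-0.078,0,0,0,0],[0.004,-0.078,0,0,0,0],[0.004,-0.078,0,0,0,0],[0.004,-0.078,0,0,0,0],[0,0,0,0,0,0]]]'
python3 - <<'E'
from meas import *
im=bot.camera("scene")[:,:,::-1];cv2.imwrite("pics/scene4.png",im);b0=cv2.imread("pics/scene0.png").astype(float)
print("moved +", measA(im,r0=.12,lo=.3,hi=.47), "scene1 bg", measA(im,bg=cv2.imread("pics/scene1.png").astype(float),lo=.3,hi=.47))
d=np.abs(im.astype(float)-BG).sum(2);ys,xs=np.nonzero((d>40)&(RR>.1)&(RR<.175))
for v,u in zip(ys,xs):print(u,v,int(d[v,u]),AA[v,u].round(2),RR[v,u].round(3),end=" | ")
print()
fk=O+.079*ex-.007*ey
for s in(-1,1):print([proj("scene",fk+s*.026*ey+z*ez).round(1) for z in(.285,.323)])
print([(A,proj("scene",PV+.165*(np.sin(A)*ey+np.cos(A)*ez)).round(1),proj("scene",PV+.145*(np.sin(A)*ey+np.cos(A)*ez)).round(1)) for A in(.44,.2,0,-.05,-.1)])
E
```

```text
time: 6.55
ee_pos: [0.4903, 0.0197, 0.237]
tcp_rot: [-180.0, 0.1, -177.0]
wrist_force: [-0.2, 0.1, 5.9]
opening: 0.0299
grasp_force: 59.1
moved + (np.float64(0.39275708811278115), np.float64(3072.0)) scene1 bg (np.float64(0.3961531402858594), np.float64(2621.0))
306 173 41 0.43 0.171 | 307 173 65 0.46 0.17 | 308 173 64 0.49 0.169 | 303 174 55 0.36 0.171 | 304 174 76 0.39 0.17 | 305 174 57 0.42 0.168 | 306 174 58 0.45 0.167 | 307 174 81 0.48 0.166 | 308 174 79 0.5 0.165 | 309 174 59 0.53 0.164 | 303 175 67 0.38 0.167 | 304 175 81 0.41 0.166 | 305 175 68 0.43 0.164 | 306 175 79 0.46 0.163 | 307 175 93 0.49 0.162 | 308 175 91 0.52 0.161 | 309 175 64 0.55 0.16 | 302 176 72 0.36 0.164 | 303 176 91 0.39 0.163 | 304 176 52 0.42 0.162 | 306 176 54 0.48 0.159 | 307 176 95 0.51 0.158 | 308 176 93 0.54 0.157 | 309 176 59 0.57 0.157 | 301 177 46 0.35 0.162 | 302 177 93 0.38 0.16 | 303 177 91 0.41 0.159 | 304 177 50 0.44 0.157 | 306 177 64 0.5 0.155 | 307 177 95 0.53 0.154 | 308 177 79 0.56 0.154 | 301 178 76 0.36 0.158 | 302 178 100 0.39 0.156 | 303 178 73 0.42 0.155 | 304 178 50 0.45 0.153 | 30
[... 3465 characters left out ...]
 -2.45 0.106 | 262 248 103 -2.5 0.107 | 263 248 80 -2.55 0.109 | 262 249 85 -2.53 0.112 | 263 249 118 -2.58 0.114 | 264 249 81 -2.63 0.116 | 270 249 44 -2.89 0.133 | 271 249 43 -2.93 0.137 | 263 250 80 -2.61 0.119 | 264 250 119 -2.66 0.121 | 265 250 89 -2.7 0.124 | 264 251 79 -2.68 0.127 | 265 251 88 -2.72 0.13 | 266 251 48 -2.77 0.133 | 
[array([281., 207.]), array([281.8, 198.3])]
[array([297.2, 196. ]), array([298.4, 187.1])]
[(0.44, array([305.4, 174.7]), array([302.2, 180.6])), (0.2, array([294.4, 179.3]), array([292.6, 184.7])), (0, array([284.3, 185.2]), array([283.9, 189.9])), (-0.05, array([281.7, 187. ]), array([281.6, 191.5])), (-0.1, array([279.1, 188.9]), array([279.3, 193.1]))]
```

```bash
python3 -m crank '[[[0.003,-0.06,-0.008,0,0,0],[0.003,-0.06,-0.008,0,0,0],[0.003,-0.06,-0.008,0,0,0]]]' | head -2; python3 ctl.py "3:-0.14" -
```

```text
time: 7.23
ee_pos: [0.4908, 0.0102, 0.2361]
t=7.23 A=0.3031182109462269 w=3522 H=-0.140 Hmeas=-0.143 A-H=0.443
```

```bash
python3 -m crank '[[[0,0,0,0,0,0],[0,0,0,0,0,0]]]' | head -1; python3 ctl.py "2:-0.14" - 7.2
```

```text
time: 7.45
t=7.45 A=0.24323721514549818 w=3822 H=-0.140 Hmeas=-0.144 A-H=0.383
est A=0.245 v=-0.287 G=0.0896 b=-0.001 res(.01)=[-0.1  0.1]
plan H [-0.094  0.025  0.071  0.03   0.02 ] Heq 0.018
predict next A,v [ 0.13  -0.353]
4 rows each x -0.004 y 0.068 z 0.008  -> H -0.094
```

```bash
sed -i 's/n=round(T\/ROW)/n=round((T-.05)\/ROW)/' ctl.py; python3 -m crank '[[[-0.005,0.091,0.011,0,0,0],[-0.005,0.091,0.011,0,0,0],[-0.005,0.091,0.011,0,0,0]]]' | head -1; python3 ctl.py "3:-0.094" -
```

```text
time: 7.75
t=7.75 A=0.1250787779578369 w=4072 H=-0.094 Hmeas=-0.100 A-H=0.219
est A=0.127 v=-0.405 G=0.0880 b=-0.006 res(.01)=[ 0.1 -0.4  0.2]
plan H [ 0.187 -0.081  0.056  0.033  0.022] Heq 0.022
predict next A,v [ 0.017 -0.101]
3 rows each x -0.030 y 0.560 z -0.026  -> H 0.187
```

```bash
python3 -m crank '[[[-0.027,0.5,0.01,0,0,0],[-0.027,0.5,0.0,0,0,0],[-0.008,0.15,-0.01,0,0,0]]]' | head -1; sed -i 's/\.3\*np.diff(hs)/.6*np.diff(hs)/' ctl.py; python3 ctl.py "2:0.073 1:0.098" -
```

```text
time: 8.05
t=8.05 A=0.006055719283977559 w=3501 H=0.098 Hmeas=0.100 A-H=-0.092
est A=0.008 v=-0.263 G=0.0868 b=-0.013 res(.01)=[ 0.2 -0.3 -0.2  0.2]
plan H [0.075 0.033 0.025 0.027 0.028] Heq 0.027
predict next A,v [-0.042 -0.056]
3 rows each x 0.002 y -0.046 z 0.004  -> H 0.075
```

Good tracking; following the plan.

```bash
python3 -m crank '[[[0.002,-0.046,0.004,0,0,0],[0.002,-0.046,0.004,0,0,0],[0.002,-0.046,0.004,0,0,0]]]' | head -1; python3 ctl.py "3:0.075" -
```

```text
time: 8.35
t=8.35 A=-0.04188655823919826 w=3853 H=0.075 Hmeas=0.074 A-H=-0.117
est A=-0.041 v=-0.089 G=0.0868 b=-0.014 res(.01)=[ 0.1 -0.2 -0.2  0.1  0. ]
plan H [0.052 0.025 0.025 0.028 0.029] Heq 0.028
predict next A,v [-0.053  0.005]
3 rows each x 0.002 y -0.046 z 0.003  -> H 0.052
```

```bash
python3 -m crank '[[[0.002,-0.046,0.003,0,0,0],[0.002,-0.046,0.003,0,0,0],[0.002,-0.046,0.003,0,0,0]]]' | head -1; T=.383 python3 ctl.py "3:0.052" -
```

```text
time: 8.65
t=8.65 A=-0.034556684383971366 w=3595 H=0.052 Hmeas=0.050 A-H=-0.087
est A=-0.037 v=0.037 G=0.0856 b=-0.008 res(.01)=[ 0.2 -0.3 -0.4  0.1  0.6 -0.3]
plan H [-0.035  0.034  0.027  0.021  0.021] Heq 0.021
predict next A,v [-0.022 -0.021]
4 rows each x 0.007 y -0.131 z 0.001  -> H -0.035
```

```bash
python3 -m crank '[[[0.009,-0.175,0.001,0,0,0],[0.009,-0.175,0.001,0,0,0],[0.009,-0.175,0.001,0,0,0],[0,0,0,0,0,0]]]' | head -1; T=.383 python3 ctl.py "3:-0.0355 1:-0.0355" -
```

```text
time: 9.03
t=9.03 A=-0.011359578905292812 w=3583 H=-0.035 Hmeas=-0.042 A-H=0.024
est A=-0.014 v=-0.007 G=0.0842 b=-0.004 res(.01)=[ 0.3 -0.3 -0.5 -0.   0.6  0.2 -0.2]
plan H [0.023 0.025 0.017 0.016 0.017] Heq 0.016
predict next A,v [-0.032 -0.04 ]
4 rows each x -0.005 y 0.087 z 0.001  -> H 0.023
```

```bash
python3 -m crank '[[[-0.005,0.087,0.001,0,0,0],[-0.005,0.087,0.001,0,0,0],[-0.005,0.087,0.001,0,0,0],[-0.005,0.087,0.001,0,0,0]]]' | head -1; T=.383 python3 ctl.py "4:0.0225" -
```

```text
time: 9.42
t=9.42 A=-0.029752751764371914 w=3644 H=0.022 Hmeas=0.018 A-H=-0.052
est A=-0.029 v=-0.036 G=0.0843 b=-0.004 res(.01)=[ 0.3 -0.3 -0.5 -0.   0.6  0.2 -0.3  0. ]
plan H [0.015 0.02  0.017 0.017 0.017] Heq 0.017
predict next A,v [-0.039 -0.016]
4 rows each x 0.001 y -0.011 z 0.000  -> H 0.015
```

Very steady now, so I can take longer steps.

```bash
python3 -m crank '[[[0.001,-0.011,0,0,0,0],[0.001,-0.011,0,0,0,0],[0.001,-0.011,0,0,0,0],[0.001,-0.011,0,0,0,0]]]' | head -1; T=.55 python3 ctl.py "4:0.015" -
```

```text
time: 9.8
t=9.80 A=-0.034426826386380754 w=3591 H=0.015 Hmeas=0.013 A-H=-0.049
est A=-0.035 v=-0.012 G=0.0840 b=-0.003 res(.01)=[ 0.3 -0.3 -0.5 -0.1  0.5  0.2 -0.2  0.2 -0.1]
plan H [0.014 0.018 0.016 0.016 0.016] Heq 0.016
predict next A,v [-0.041 -0.009]
6 rows each x 0.000 y -0.001 z 0.000  -> H 0.014
```

```bash
python3 -m crank '[[[0,0,0,0,0,0],[0,0,0,0,0,0],[0,0,0,0,0,0],[0,0,0,0,0,0],[0,0,0,0,0,0],[0,0,0,0,0,0]]]' | head -1; T=.55 python3 ctl.py "6:0.015" -
```

```text
time: 10.35
t=10.35 A=-0.036563532661474746 w=3644 H=0.015 Hmeas=0.013 A-H=-0.052
est A=-0.037 v=-0.001 G=0.0838 b=-0.003 res(.01)=[ 0.3 -0.3 -0.5 -0.1  0.5  0.1 -0.3  0.2  0.  -0.1]
plan H [0.009 0.02  0.015 0.016 0.016] Heq 0.016
predict next A,v [-0.038 -0.01 ]
6 rows each x 0.000 y -0.006 z 0.000  -> H 0.009
```

```bash
python3 -m crank '[[[0,-0.003,0,0,0,0],[0,-0.003,0,0,0,0],[0,0,0,0,0,0],[0,0,0,0,0,0],[0,0,0,0,0,0],[0,0,0,0,0,0],[0,0,0,0,0,0]]]' | head -1; T=.633 python3 ctl.py "2:0.014 5:0.014" -
```

```text
time: 10.98
t=10.98 A=-0.030981324644578905 w=3638 H=0.014 Hmeas=0.012 A-H=-0.045
est A=-0.031 v=0.010 G=0.0835 b=-0.003 res(.01)=[ 0.3 -0.3 -0.5 -0.1  0.5  0.1 -0.3  0.2  0.1  0.1 -0.1]
plan H [-0.002  0.026  0.013  0.016  0.015] Heq 0.015
predict next A,v [-0.03  -0.021]
7 rows each x 0.001 y -0.013 z 0.000  -> H -0.002
```

```bash
ls -t pics|head -1
python3 - <<'E'
import cv2,glob,os
f=max(glob.glob("pics/s_*.png"),key=os.path.getmtime)
cv2.imwrite("pics/c5.png",cv2.resize(cv2.imread(f)[165:230,245:325],None,fx=8,fy=8,interpolation=cv2.INTER_CUBIC))
E
```

```text
s_10.98.png
```

View pics/c5.png

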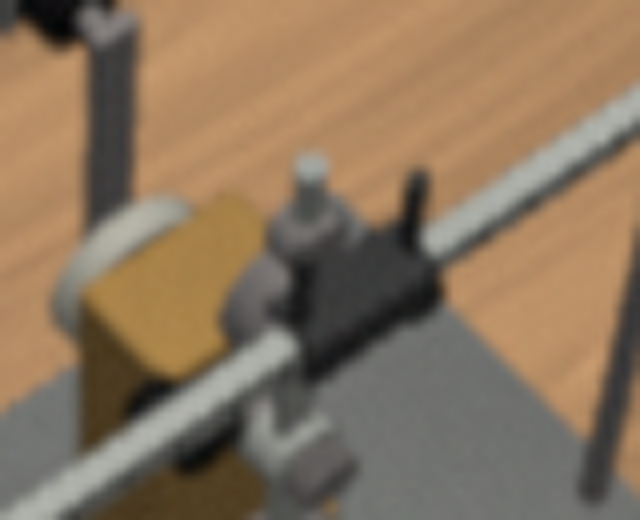

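The tip at (312,160) in the crop lies at rig y ≈ -3 to -5 mm, in the middle of the fork gap, and is clear of both dampers. I'll hold on.

```bash
python3 -m crank '[[[0.002,-0.045,0,0,0,0],[0.002,-0.045,0,0,0,0],[0,0,0,0,0,0],[0,0,0,0,0,0],[0,0,0,0,0,0],[0,0,0,0,0,0]]]' | head -1; T=.55 python3 ctl.py "2:-0.001 4:-0.001" -
```

```text
time: 11.53
t=11.53 A=-0.030965797522362313 w=3646 H=-0.001 Hmeas=-0.004 A-H=-0.030
est A=-0.030 v=-0.026 G=0.0832 b=-0.003 res(.01)=[ 0.3 -0.2 -0.5 -0.1  0.4  0.  -0.3  0.2  0.   0.2  0.2 -0.1]
plan H [0.03  0.011 0.016 0.015 0.015] Heq 0.015
predict next A,v [-0.047 -0.006]
6 rows each x -0.002 y 0.031 z -0.000  -> H 0.030
```

```bash
python3 -m crank '[[[-0.002,0.031,0,0,0,0],[-0.002,0.031,0,0,0,0],[-0.002,0.031,0,0,0,0],[-0.002,0.031,0,0,0,0],[-0.002,0.031,0,0,0,0],[-0.002,0.031,0,0,0,0]]]' | head -1; T=.55 python3 ctl.py "6:0.030" -
```

```text
time: 12.08
t=12.08 A=-0.05137280261487498 w=3618 H=0.030 Hmeas=0.025 A-H=-0.081
est A=-0.052 v=-0.018 G=0.0861 b=-0.002 res(.01)=[ 0.2 -0.5 -0.2  0.4  0.  -0.4  0.2  0.1  0.2  0.2 -0.2  0. ]
plan H [0.021 0.011 0.017 0.016 0.016] Heq 0.016
predict next A,v [-0.051  0.012]
6 rows each x 0.000 y -0.009 z 0.000  -> H 0.021
```

```bash
python3 -m crank '[[[0,-0.006,0,0,0,0],[0,-0.006,0,0,0,0],[0,-0.006,0,0,0,0],[0,-0.006,0,0,0,0],[0,-0.006,0,0,0,0]]]' | head -1; T=.55 python3 ctl.py "5:0.025" -
```

```text
time: 12.55
t=12.55 A=-0.04769758546645305 w=3621 H=0.025 Hmeas=0.023 A-H=-0.073
est A=-0.050 v=0.014 G=0.0891 b=0.000 res(.01)=[-0.1 -0.1  0.4 -0.  -0.5  0.1  0.   0.2  0.1 -0.1  0.2 -0.1]
plan H [0.007 0.019 0.016 0.016 0.016] Heq 0.016
predict next A,v [-0.042  0.002]
6 rows each x 0.001 y -0.018 z 0.000  -> H 0.007
```

```bash
python3 -m crank '[[[0.001,-0.018,0,0,0,0],[0.001,-0.018,0,0,0,0],[0.001,-0.018,0,0,0,0],[0.001,-0.018,0,0,0,0],[0.001,-0.018,0,0,0,0],[0.001,-0.018,0,0,0,0]]]' | head -1; T=.55 python3 ctl.py "6:0.007" -
```

```text
time: 13.1
t=13.10 A=-0.028345592853954184 w=3536 H=0.007 Hmeas=0.005 A-H=-0.035
est A=-0.035 v=0.014 G=0.0891 b=0.000 res(.01)=[-0.1  0.3 -0.1 -0.5  0.  -0.   0.1  0.1 -0.1  0.3  0.3 -0.2]
plan H [0.005 0.022 0.015 0.016 0.016] Heq 0.016
predict next A,v [-0.035 -0.015]
6 rows each x 0.000 y -0.002 z 0.000  -> H 0.005
```

```bash
python3 -m crank '[[[0.002,-0.05,0,0,0,0],[0.002,-0.05,0,0,0,0],[0,0,0,0,0,0],[0,0,0,0,0,0],[0,0,0,0,0,0]]]' | head -1; T=.466 python3 ctl.py "2:-0.01 3:-0.01" -
```

```text
time: 13.57
t=13.57 A=-0.02786988938931691 w=3583 H=-0.010 Hmeas=-0.013 A-H=-0.018
est A=-0.039 v=-0.050 G=0.0890 b=0.000 res(.01)=[ 0.2 -0.2 -0.6 -0.  -0.1  0.1  0.1 -0.1  0.3  0.3  0.  -0.1]
plan H [0.063 0.002 0.015 0.017 0.016] Heq 0.016
predict next A,v [-0.061  0.011]
5 rows each x -0.005 y 0.087 z -0.002  -> H 0.063
```

```bash
sed -i 's/ms=ms\[-12:\]/ms=ms[-7:]/; s/    a,v,_=sim(p\[0\],p\[1\],ms\[0\]\[0\],t,Hf.*/    a,v=p[:2]\n    for m0,m1 in zip(ms,ms[1:]):a,v,_=sim(a,v,m0[0],m1[0],Hf,p[2],p[3])/' ctl.py; python3 -m crank '[[[-0.005,0.08,0,0,0,0],[-0.005,0.08,0,0,0,0],[-0.003,0.06,0,0,0,0],[0,0,0,0,0,0]]]' | head -1; T=.383 python3 ctl.py "2:0.0167 1:0.0267 1:0.0267" -
```

```text
time: 13.95
t=13.95 A=-0.04167487730247908 w=3804 H=0.027 Hmeas=0.024 A-H=-0.068
est A=-0.041 v=-0.013 G=0.0897 b=0.002 res(.01)=[ 0.1 -0.3  0.1  0.2 -0.1 -0.1  0.1]
plan H [0.01  0.016 0.016 0.015 0.015] Heq 0.015
predict next A,v [-0.042 -0.003]
4 rows each x 0.001 y -0.025 z 0.000  -> H 0.010
```

Held for about 6 s. Now I retarget the planner to A = -0.37, where balance just meets the -y damper, at limited speed.

```bash
python3 -m crank '[[[0.007,-0.138,-0.004,0,0,0],[0.007,-0.138,-0.004,0,0,0],[0.007,-0.138,-0.004,0,0,0],[0.007,-0.138,-0.004,0,0,0]]]' | head -1; AT=-.37 T=.3 python3 ctl.py "4:-0.079" -
```

```text
time: 14.72
t=14.72 A=-0.06107590655953978 w=3648 H=-0.079 Hmeas=-0.082 A-H=0.018
est A=-0.062 v=-0.161 G=0.0898 b=0.002 res(.01)=[-0.   0.1 -0.1 -0.1  0.1  0.1 -0.1]
plan H [0.062 0.043 0.088 0.145 0.146] Heq 0.128
predict next A,v [-0.139 -0.211]
3 rows each x -0.015 y 0.281 z 0.002  -> H 0.062
```

```bash
python3 -m crank '[[[-0.015,0.281,0.002,0,0,0],[-0.015,0.281,0.002,0,0,0],[-0.015,0.281,0.002,0,0,0]]]' | head -1; AT=-.37 T=.3 python3 ctl.py "3:0.062" -
```

```text
time: 15.02
t=15.02 A=-0.12187641897633529 w=3304 H=0.062 Hmeas=0.058 A-H=-0.184
est A=-0.123 v=-0.190 G=0.0897 b=0.002 res(.01)=[ 0.  -0.1 -0.1  0.1  0.1  0.1 -0.1]
plan H [0.017 0.086 0.121 0.151 0.136] Heq 0.127
predict next A,v [-0.187 -0.215]
3 rows each x 0.005 y -0.089 z 0.004  -> H 0.017
```

```bash
python3 -m crank '[[[0.004,-0.07,0.003,0,0,0],[0.004,-0.07,0.003,0,0,0],[0.004,-0.07,0.003,0,0,0]]]' | head -1; AT=-.37 T=.3 python3 ctl.py "3:0.027" -
```

```text
time: 15.32
t=15.32 A=-0.17128679263878768 w=3159 H=0.027 Hmeas=0.026 A-H=-0.198
est A=-0.172 v=-0.184 G=0.0894 b=0.003 res(.01)=[ 0.1 -0.2 -0.   0.1  0.1  0.1 -0.1]
plan H [0.06  0.122 0.151 0.135 0.131] Heq 0.125
predict next A,v [-0.245 -0.222]
3 rows each x -0.004 y 0.066 z -0.003  -> H 0.060
```

```bash
python3 -m crank '[[[-0.004,0.07,-0.003,0,0,0],[-0.004,0.07,-0.003,0,0,0],[-0.004,0.07,-0.003,0,0,0]]]' | head -1; AT=-.37 T=.3 python3 ctl.py "3:0.062" -
```

```text
time: 15.62
t=15.62 A=-0.21108341363381786 w=3252 H=0.062 Hmeas=0.057 A-H=-0.273
est A=-0.215 v=-0.160 G=0.0873 b=0.004 res(.01)=[ 0.1 -0.2 -0.2 -0.1  0.2  0.6 -0.4]
plan H [0.033 0.152 0.138 0.119 0.112] Heq 0.112
predict next A,v [-0.277 -0.219]
3 rows each x 0.003 y -0.058 z 0.003  -> H 0.033
```

```bash
python3 -m crank '[[[0.002,-0.03,0.002,0,0,0],[0.002,-0.03,0.002,0,0,0],[0,0,0,0,0,0]]]' | head -1; AT=-.37 T=.3 python3 ctl.py "2:0.052 1:0.052" -
```

```text
time: 15.92
t=15.92 A=-0.24833915265110487 w=3240 H=0.052 Hmeas=0.050 A-H=-0.300
est A=-0.251 v=-0.147 G=0.0860 b=0.005 res(.01)=[ 0.2 -0.3 -0.3 -0.   0.6  0.1 -0.3]
plan H [0.069 0.139 0.123 0.106 0.103] Heq 0.104
predict next A,v [-0.307 -0.171]
3 rows each x -0.002 y 0.034 z -0.002  -> H 0.069
```

```bash
python3 -m crank '[[[-0.002,0.034,-0.002,0,0,0],[-0.002,0.034,-0.002,0,0,0],[-0.002,0.034,-0.002,0,0,0]]]' | head -1; AT=-.37 T=.3 python3 ctl.py "3:0.069" -
```

```text
time: 16.22
t=16.22 A=-0.29223483914665077 w=2972 H=0.069 Hmeas=0.065 A-H=-0.361
est A=-0.293 v=-0.151 G=0.0864 b=0.008 res(.01)=[ 0.1 -0.4 -0.2  0.5  0.1 -0.1 -0.1]
plan H [0.117 0.124 0.109 0.103 0.103] Heq 0.103
predict next A,v [-0.341 -0.106]
3 rows each x -0.005 y 0.096 z -0.009  -> H 0.117
```

```bash
python3 -m crank '[[[-0.004,0.075,-0.006,0,0,0],[-0.004,0.075,-0.006,0,0,0],[-0.004,0.075,-0.006,0,0,0]]]' | head -1; AT=-.39 T=.3 python3 ctl.py "3:0.107" -
```

```text
time: 16.52
t=16.52 A=-0.33353926695588193 w=3050 H=0.107 Hmeas=0.103 A-H=-0.441
est A=-0.334 v=-0.117 G=0.0870 b=0.011 res(.01)=[-0.1 -0.2  0.4  0.  -0.1  0.  -0. ]
plan H [0.109 0.119 0.112 0.11  0.108] Heq 0.108
predict next A,v [-0.366 -0.072]
3 rows each x -0.000 y 0.004 z -0.000  -> H 0.109
```

```bash
python3 -m crank '[[[0,0,0,0,0,0],[0,0,0,0,0,0],[0,0,0,0,0,0],[0,0,0,0,0,0]]]' | head -1; AT=-.39 T=.3 python3 ctl.py "4:0.107" -
```

```text
time: 16.9
t=16.90 A=-0.3565104123536104 w=3219 H=0.107 Hmeas=0.104 A-H=-0.464
est A=-0.358 v=-0.049 G=0.0861 b=0.009 res(.01)=[-0.2  0.3 -0.1 -0.2  0.1  0.3 -0.2]
plan H [0.091 0.113 0.11  0.105 0.104] Heq 0.104
predict next A,v [-0.373 -0.045]
3 rows each x 0.002 y -0.032 z 0.003  -> H 0.091
```

```bash
python3 -m crank '[[[0.002,-0.033,0.003,0,0,0],[0.002,-0.033,0.003,0,0,0],[0.002,-0.033,0.003,0,0,0],[0.002,-0.033,0.003,0,0,0],[0,0,0,0,0,0],[0,0,0,0,0,0],[0,0,0,0,0,0]]]' | head -1; AT=-.39 T=.3 python3 ctl.py "4:0.085 3:0.085" -
```

```text
time: 17.53
t=17.53 A=-0.36979928742025825 w=3169 H=0.085 Hmeas=0.083 A-H=-0.455
est A=-0.371 v=-0.044 G=0.0847 b=0.005 res(.01)=[ 0.2 -0.2 -0.3 -0.1  0.3  0.3 -0.2]
plan H [0.114 0.106 0.1   0.1   0.1  ] Heq 0.1
predict next A,v [-0.386 -0.025]
3 rows each x -0.003 y 0.058 z -0.006  -> H 0.114
```

Drifting gently toward the damper. I'll hold, then look.

```bash
python3 -m crank '[[[0,0,0,0,0,0],[0,0,0,0,0,0],[0,0,0,0,0,0],[0,0,0,0,0,0],[0,0,0,0,0,0]]]' | head -1; AT=-.39 T=.3 python3 ctl.py "5:0.085" - | head -2
```

```text
time: 18.0
t=18.00 A=-0.3902713275904146 w=3250 H=0.085 Hmeas=0.083 A-H=-0.475
est A=-0.391 v=-0.066 G=0.0849 b=0.007 res(.01)=[ 0.2 -0.3 -0.2  0.2  0.2  0.1 -0.1]
```

```bash
python3 -m crank '[[[0,0,0,0,0,0],[0,0,0,0,0,0],[0,0,0,0,0,0],[0,0,0,0,0,0],[0,0,0,0,0,0],[0,0,0,0,0,0]]]' | head -1; python3 ctl.py "6:0.085" - | head -1;  python3 -m crank '[[[0.003,-0.05,0.004,0,0,0],[0.003,-0.05,0.004,0,0,0],[0.003,-0.05,0.004,0,0,0],[0.003,-0.05,0.004,0,0,0],[0.003,-0.05,0.002,0,0,0],[0.003,-0.05,0.002,0,0,0],[0.003,-0.05,0.002,0,0,0],[0.003,-0.05,0,0,0,0],[0.003,-0.05,0,0,0,0],[0.003,-0.05,0,0,0,0],[0.003,-0.05,0,0,0,0],[0.003,-0.05,0,0,0,0],[0.003,-0.05,-0.002,0,0,0],[0.003,-0.05,-0.002,0,0,0],[0.003,-0.05,-0.002,0,0,0],[0.003,-0.05,-0.002,0,0,0],[0.003,-0.05,-0.002,0,0,0],[0.003,-0.05,-0.003,0,0,0],[0,0,0,0,0,0],[0,0,0,0,0,0]]]'; python3 ctl.py "18:-0.065 2:-0.065" - | head -1
```

```text
time: 18.55
t=18.55 A=-0.41941786592226676 w=3294 H=0.085 Hmeas=0.083 A-H=-0.504
time: 20.27
ee_pos: [0.4903, 0.0189, 0.237]
tcp_rot: [-180.0, 0.1, -177.0]
wrist_force: [0.1, -0.1, 5.8]
opening: 0.0299
grasp_force: 59.2
t=20.27 A=-0.555341593161474 w=4978 H=-0.065 Hmeas=-0.070 A-H=-0.490
```

The arm rests on the -y damper. Releasing and withdrawing straight up.

```bash
python3 -m crank '[[[0,0,0,0,0,0],[0,0,0,0,0,0],[0,0,0,0,0,0],[0,0,0,0,0,0],[0,0,0,0,0,0],[0,0,0,0,0,0],[0,0,0,0,0,0],[0,0,0,0,0,0]]]' 1; python3 -m crank '[[[0,0,0.3,0,0,0],[0,0,0.7,0,0,0],[0,0,0.8,0,0,0],[0,0,0.8,0,0,0],[0,0,0.8,0,0,0],[0,0,0.8,0,0,0],[0,0,0.8,0,0,0],[0,0,0.8,0,0,0],[0,0,0,0,0,0],[0,0,0,0,0,0],[0,0,0,0,0,0],[0,0,0,0,0,0],[0,0,0,0,0,0],[0,0,0,0,0,0]]]'; python3 ctl.py "14:-0.065" - | head -1
python3 - <<'E'
import cv2,glob,os
f=max(glob.glob("pics/s_*.png"),key=os.path.getmtime)
cv2.imwrite("pics/c6.png",cv2.resize(cv2.imread(f)[100:285,205:345],None,fx=3.2,fy=3.2,interpolation=cv2.INTER_CUBIC))
E
```

```text
time: 20.98
ee_pos: [0.49, 0.0192, 0.2366]
tcp_rot: [-180.0, -0.0, -177.0]
wrist_force: [-0.1, -0.8, -0.6]
opening: 0.0854
grasp_force: 0.0
time: 22.15
ee_pos: [0.4898, 0.0192, 0.352]
tcp_rot: [180.0, -0.1, -177.0]
wrist_force: [0.1, -0.6, -0.4]
opening: 0.0851
grasp_force: 0.0
t=22.15 A=-0.5538059647168011 w=4917 H=-0.065 Hmeas=-0.067 A-H=-0.489
```

View pics/c6.png

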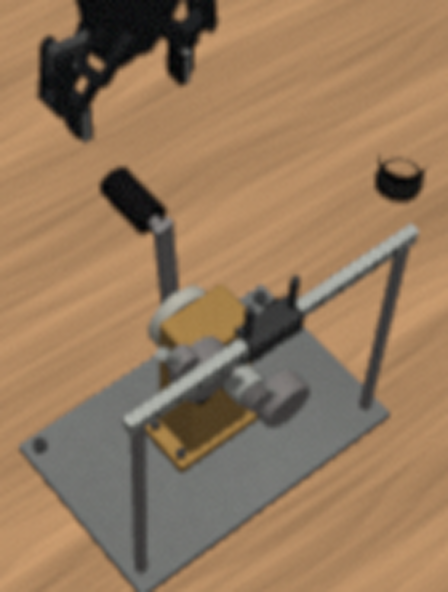

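The arm leans to -y on the damper (tip about (165,355) in the crop), and the gripper is clear of the grip at (130,200). Its angle has stayed at -0.55.

```bash
python3 -c "
from workcell import bot
print(bot.job_done())"
```

```text
the job is handed in; nothing more can be done
None
```

The job is handed in, with no verdict returned: by camera, the roller arm floated between the horns for about 6 s (5 s needed), then was laid gently on the -y damper at about -0.55 rad, and the lever is released with the gripper clear.

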